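Balance the jam jar with two weights

ROBOT

A 6-joint arm with a two-finger parallel gripper is mounted at the origin on a cart in front of the work surface, level with it; the furniture and walls round the work are solid. World frame = base frame: x ahead of the robot, y to its left, z up, the work surface at z = 0. Lengths are in m, angles in rad, forces in N, time in s.
With the tool pointing down it reaches from about 0.225 to 0.875 m from the base axis. Payload 3.4 kg.
Tool frame: the origin (TCP) lies on the centre line of the jaws, within the pads' length; the fingertips stand 19 mm ahead of it and the grasp point (between the pads) is the TCP; z points along the fingers, y is the direction in which the jaws open and shut (so a half turn about z gives the same grasp; the last joint's range is limited). The gripper opens to 85 mm and grips with 20 to 120 N. Pads are 22 mm wide; open, the fingers measure 114 mm over their backs; the gripper's body (76 mm by 85 mm) begins 54 mm behind the grasp point. The pads swing forward as they close: fully open they stand 13 mm farther back than shut.
Start: joints at [1.114, 0.276, 1.505, -0, 1.361, -0.121], TCP at [0.189, 0.543, 0.25] pointing down, gripper open.
Joint ranges: [-2.89, 2.89], [-0.75, 2.08], [0.22, 2.7], [-1.18, 4.32], [0.11, 2.71], [-2.7, 2.7]. Speed limits (rad/s): [2.57, 2.57, 3.14, 3.14, 3.14, 3.14].

INTERFACE

Orientations are given as [roll, pitch, yaw] about the fixed x, y, z axes, in that order (R = Rz(yaw) Ry(pitch) Rx(roll)).
In Python, from rig import r gives the robot as it stands. The module is installed in compiled form; this text tells all that it offers.
- The arm moves only by the tool carry_out, never from a script. Its argument "motion" is a list of rows, each a list of 5 numbers: the opening, from 0 (shut) to 1 (fully open), then the shift along the tool's x, y, z in m, then the turn about the tool's z in degrees. In form: [[gripper, dx, dy, dz, roll], ...]. A call has 1 to 10 rows; each row is the pose to reach, as a shift and turn from the pose measured when the call began, along the tool's axes at that moment; what a row does not reach only later rows make up. A row lasts 1/8 s, in which the tool goes at most 62.5 mm and 10.7 degrees, less where a joint would pass 70% of its speed; a pose out of reach is approached as far as the arm can. A call with a gripper value outside its range is refused whole. The fingers move at their own pace and stop on an object; "squeeze" is the grip in N (left out, the last holds). Time passes only in rows, so rows that repeat a pose let the fingers close. It gives the time, the measured TCP pose, the force and the opening at its end, in the units of the state.
- r.sense(): the state, without advancing time (a new reading comes with each control period).
- r.camera(name): name is "scene" or "top"; returns a dict with "image" (400x640x3 uint8, red, green, blue), "camera_matrix" (3x3 intrinsics, pixels), "R" (3x3) and "t" (3): a world point X has camera coordinates R X + t. Camera axes: x right, y down, z forward; pixel columns grow to the right and rows downward; lengths in m; the calibration is good to about 2 mm. A picture is of the moment at which its call begins. There is no depth.
- r.hand_in(): hands the job in, once; it reports no verdict.
The state is a dict: "time": time; "joint_pos": joint angles; "qd": joint speeds; "joint_torque": joint torques, N m; "eef_pos": TCP position; "tcp_rot": TCP orientation; "contact_force": force on the tool from outside, world axes, zero at the start; "torque": the same for the moment, N m; "gripper_width": opening from 0.0 (shut) to 1.0 (fully open).
Only numpy, scipy, OpenCV 4.12 (cv2) and the standard library are available. Lean on these libraries where they do the work, as an engineer would, in place of code of your own. Each camera call takes 0.05 s, during which the arm holds its last target.

TASK

Weigh the jar of jam that stands on the two-pan balance: find the two of the three steel knob weights that together balance it, and set them gently, upright, side by side in the empty pan, so that the beam comes to rest level, with its pointer between the two marks. The third weight ends standing on the worktop; leave the jar in its pan, and do not disturb the ring cutter and the little white pot.

Things in the scene. Friction and masses are not known exactly. Their poses are not given: they have to be found in the camera images.
- beam (a joint): beam's tilt, rad: 0 = level, positive = jar's pan down, weights' pan up; stops at +-0.28. A damped spring makes it show the difference in load: tilt = 0.0007 * (jar - weights, in g) * cos(tilt); it settles in about 1 s. Level = |tilt| below 0.0225 (32 g): the dark pointer that stands up from the beam's middle is then between the two dark marks on the white plate.
- balance: two-pan balance, fixed: white base 100 x 170 mm, marked white plate on a post up to 185 mm high, steel beam and pans. Origin under the base's middle; x axis across the beam, away from the robot, y along the beam to the jar's pan. Beam pivot 55 mm up, each arm 120 mm long; the pans always stay horizontal.
- weight_pan_floor (a point): centre of the floor of the empty steel pan, where the weights go (robot's right); flat round floor of 107 mm diameter, rim 125 mm across and 6 mm above the floor. 90 mm above the worktop when level, up to 33 mm higher while empty; sinks as it is loaded.
- jar_pan_floor (a point): centre of the inner floor of the other pan, in which the jam jar stands (on the robot's left); like the first.
- jar_center (a point): jar of jam with a red lid, 65 mm diameter, 97 mm high, standing in its pan: its centre, half-way up. Its mass is not known: somewhere from 238 to 372 g.
- weight_small_center (a point): small steel weight of 100 g: its centre, half-way up, 20 mm above its underside (z axis up). Round foot of 28 mm diameter and 18 mm height, thin neck of 12 mm diameter, and a round knob of 18 mm diameter that makes up the top 14 mm; 40 mm high in all. It stands on the worktop in front of the balance; which weight stands where changes.
- weight_small: the same small weight; origin at the centre of its underside.
- weight_medium_center (a point): medium steel weight of 150 g: its centre, half-way up, 22.5 mm above its underside (z axis up). Round foot of 32 mm diameter and 21 mm height, thin neck of 12 mm diameter, and a round knob of 18 mm diameter that makes up the top 14 mm; 45 mm high in all. It stands on the worktop in front of the balance; which weight stands where changes.
- weight_medium: the same medium weight; origin at the centre of its underside.
- weight_large_center (a point): large steel weight of 200 g: its centre, half-way up, 25 mm above its underside (z axis up). Round foot of 36 mm diameter and 24 mm height, thin neck of 12 mm diameter, and a round knob of 18 mm diameter that makes up the top 14 mm; 50 mm high in all. It stands on the worktop in front of the balance; which weight stands where changes.
- weight_large: the same large weight; origin at the centre of its underside.
- pastry_cutter: fluted steel ring cutter, 54 mm diameter, 33 mm high, on the worktop near the weights: to be left alone; origin at the centre of its underside.
- ramekin: small white porcelain pot, 66 mm diameter, 37 mm high, on the worktop near the weights: to be left alone; origin at the centre of its underside.
Not all that is in view belongs to the job. What is shaped like the weight_medium but red is not meant.

How it is judged:
On the way:
1. a weight stands in the empty pan, let go ((((horizontal distance between weight_small_center and weight_pan_floor below 0.048 m and z of weight_small_center in the frame of weight_pan_floor between 0.012 and 0.032 m) and contact force between the fingers and weight_small below 0.1 N) or ((horizontal distance between weight_medium_center and weight_pan_floor below 0.048 m and z of weight_medium_center in the frame of weight_pan_floor between 0.012 and 0.032 m) and contact force between the fingers and weight_medium below 0.1 N) or ((horizontal distance between weight_large_center and weight_pan_floor below 0.048 m and z of weight_large_center in the frame of weight_pan_floor between 0.012 and 0.032 m) and contact force between the fingers and weight_large below 0.1 N))), for 0.2 s.
At the end, for the whole second after the job is handed in: The beam rests level within 0.0225 rad; two weights stand upright (within 7 degrees) in the pan, centres within 48 mm of its centre, the third upright on the worktop; the jar is upright within 25 mm of its pan's centre (value of joint beam between -0.0225 and 0.0225 rad and horizontal distance between jar_center and jar_pan_floor below 0.025 m and angle between each of jar_center, weight_small_center, weight_medium_center, weight_large_center's own z axis and vertical below 0.12 rad and velocity of joint beam between -0.05 and 0.05 rad/s and (((horizontal distance between weight_small_center and weight_pan_floor below 0.048 m and z of weight_small_center in the frame of weight_pan_floor between 0.012 and 0.032 m) and (horizontal distance between weight_medium_center and weight_pan_floor below 0.048 m and z of weight_medium_center in the frame of weight_pan_floor between 0.012 and 0.032 m) and height (world z) of weight_large_center between 0.01 and 0.032 m) or ((horizontal distance between weight_small_center and weight_pan_floor below 0.048 m and z of weight_small_center in the frame of weight_pan_floor between 0.012 and 0.032 m) and (horizontal distance between weight_large_center and weight_pan_floor below 0.048 m and z of weight_large_center in the frame of weight_pan_floor between 0.012 and 0.032 m) and height (world z) of weight_medium_center between 0.01 and 0.032 m) or ((horizontal distance between weight_medium_center and weight_pan_floor below 0.048 m and z of weight_medium_center in the frame of weight_pan_floor between 0.012 and 0.032 m) and (horizontal distance between weight_large_center and weight_pan_floor below 0.048 m and z of weight_large_center in the frame of weight_pan_floor between 0.012 and 0.032 m) and height (world z) of weight_small_center between 0.01 and 0.032 m)) and linear speed of each of weight_small, weight_medium, weight_large below 0.02 m/s); the robot touches nothing.
It fails at once if the jar is tipped or pushed from the middle of its pan (angle between jar_center's own z axis and vertical above 0.35 rad or horizontal distance between jar_center and jar_pan_floor above 0.035 m).
It fails at once if the ring cutter or the white pot is pushed more than 30 mm (distance of any of pastry_cutter, ramekin from where it was at the start of the episode above 0.03 m).
It fails at once if a weight is dropped or pressed hard on the balance (over 20 N) (contact force between any of weight_small, weight_medium, weight_large and balance above 20 N).
It also fails if it takes over 64 s, if anything falls off the work surface, if the arm or the gripper's body presses on something with over 40 N, if the wrist force passes 120 N, or if a joint passes its speed limit or range.

## Working session

There is one attempt and no reset: what is moved stays moved. The work goes in short steps, Python scripts to look and compute and a tool call to move; the robot and the scene stay as the last step left them, time stands still between calls to the robot, and variables do not carry over. Pictures are saved under pics/ and viewed, and the job is handed in when it is done.

Besides the shell and the picture viewer there is one more tool, called after "Emit:" as name([rows], argument=value, ...), one row to a line, values as JSON. carry_out: Moves the arm, as the interface text tells. Its arguments: {"type":"object","properties":{"motion":{"type":"array","items":{"type":"array","items":{"type":"number"}}},"squeeze":{"type":"number"}},"required":["motion"]}

```bash
mkdir -p pics
python3 - <<'E'
from rig import r
import cv2
s=r.sense()
for k in s: print(k,s[k])
for n in("scene","top"):
    c=r.camera(n); cv2.imwrite(f"pics/{n}0.png",c["image"][:,:,::-1]); print(n,c["camera_matrix"],c["R"],c["t"])
E
```

```text
time 0.0
joint_pos [ 1.11398414e+00  2.76629242e-01  1.50612698e+00 -2.44501041e-06
  1.36071700e+00 -1.20987795e-01]
qd [ 0.00149409  0.00128769 -0.00013077 -0.00015603 -0.00168191  0.00060026]
joint_torque [ 1.41999983e-03 -4.16780019e+01 -2.45799834e+01  2.44985158e-04
  1.11838154e-02 -2.05148922e-05]
eef_pos [0.18926999 0.54243429 0.24942261]
tcp_rot [-3.13972554e+00 -2.24598437e-04  2.80576857e+00]
contact_force [ 0.40897072  0.00080806 -0.60438419]
torque [0.03185136 0.0283631  0.01452882]
gripper_width 0.9966885019208334
scene [[505.79872245   0.         325.33889624]
 [  0.         505.79872245 197.48716166]
 [  0.           0.           1.        ]] [[ 0.59965219 -0.79993368  0.02287704]
 [-0.29457648 -0.24722191 -0.92309589]
 [ 0.7440712   0.54679744 -0.38388881]] [-0.03277579  0.33490973  0.32426995]
top [[376.80772257   0.         319.59290339]
 [  0.         376.80772257 195.65476429]
 [  0.           0.           1.        ]] [[-0.01076289 -0.9999035  -0.00878327]
 [-0.9807898   0.01226725 -0.19468151]
 [ 0.19477047  0.0065192  -0.98082718]] [0.34673089 0.51489924 0.85118042]
```

View pics/scene0.png

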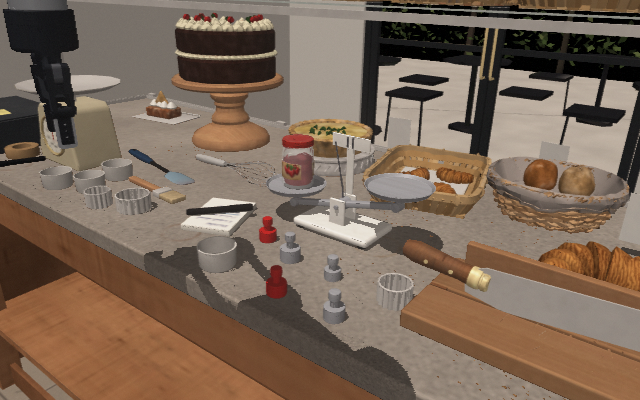

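View pics/top0.png

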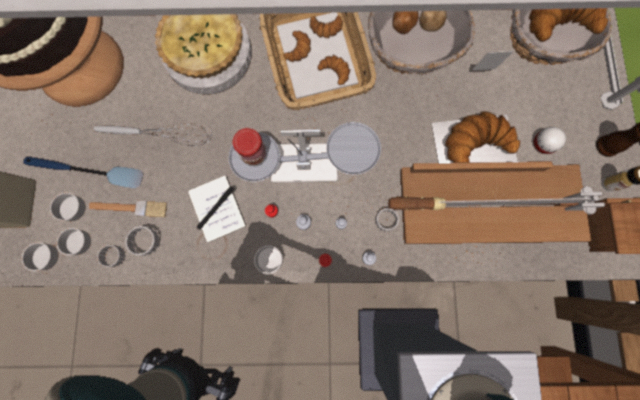

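Top view: grey weights near (303,221), (341,222), (369,257). Red decoys at (271,211) and (325,260), pot at (268,259), cutter at (386,217), empty pan at (353,148). I'll zoom in to measure.

```bash
cat > h.py <<'E'
import numpy as np, cv2
def ray(c,u,v):
    K,R,t=c["camera_matrix"],np.array(c["R"]),np.array(c["t"])
    return -R.T@t, R.T@np.linalg.inv(K)@np.array([u,v,1.])
def onz(c,u,v,z):
    o,d=ray(c,u,v); return o+d*(z-o[2])/d[2]
def proj(c,X):
    p=c["camera_matrix"]@(np.array(c["R"])@np.array(X)+c["t"]); return p[:2]/p[2]
def tri(ca,pa,cb,pb):
    o1,d1=ray(ca,*pa);o2,d2=ray(cb,*pb)
    d1=d1/np.linalg.norm(d1);d2=d2/np.linalg.norm(d2)
    s=np.linalg.lstsq(np.array([d1,-d2]).T,o2-o1,rcond=None)[0]
    a=o1+s[0]*d1;b=o2+s[1]*d2
    return (a+b)/2,np.linalg.norm(a-b)
def crop(c,x,y,w,h,f,name):
    im=c["image"][y:y+h,x:x+w,::-1]
    cv2.imwrite(name,cv2.resize(im,None,fx=f,fy=f,interpolation=cv2.INTER_CUBIC))
E
python3 - <<'E'
from rig import r
from h import *
import pickle
t=r.camera("top"); s=r.camera("scene"); pickle.dump((t,s),open("c0.pkl","wb"))
crop(t,220,120,190,150,4,"pics/t1.png"); crop(s,180,125,260,205,3,"pics/s1.png")
E
```

```text
(no output)
```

View pics/t1.png

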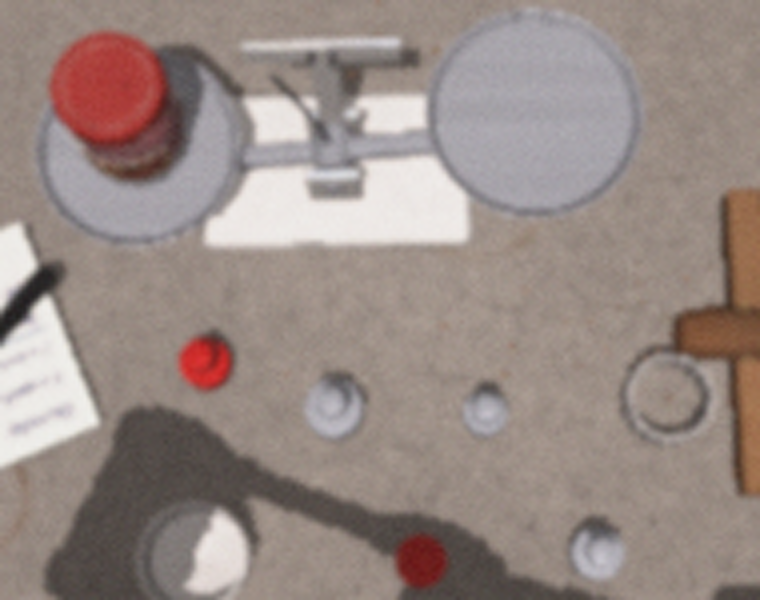

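View pics/s1.png

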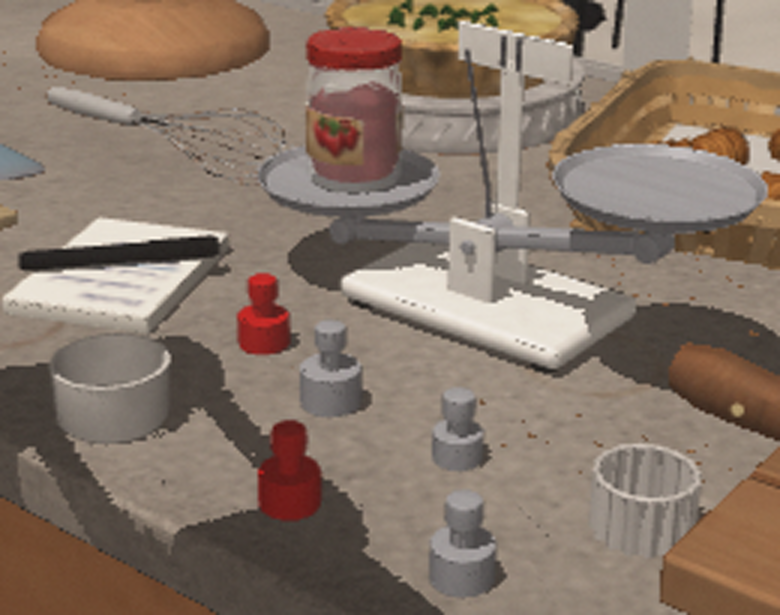

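Run:
```python
from h import *
import pickle
t,s=pickle.load(open("c0.pkl","rb"))
def comps(c,x,y,w,h,thr,mn,mx):
    im=c["image"][y:y+h,x:x+w].astype(int)
    m=((im[...,2]-im[...,0]>thr)).astype(np.uint8)
    n,l,st,ce=cv2.connectedComponentsWithStats(m)
    for i in range(1,n):
        if mn<st[i,4]<mx: print(st[i,:2]+[x,y],st[i,2:],(ce[i]+[x,y]).round(1))
    return m
m=comps(t,220,120,190,150,2,40,9000)
print()
m2=comps(s,180,125,260,205,2,40,9000)
cv2.imwrite("pics/m.png",np.vstack([cv2.resize(m*255,(520,410)),cv2.resize(m2*255,(520,410))])[:600*2:2] if 0 else cv2.resize(m2*255,(780,615))[:600])
for nm,p in dict(C=(334,406),S=(486,411),M=(597,552)).items():
    print(nm,onz(t,220+p[0]/4,120+p[1]/4,0.012))
```

```text
[295 123] [  85   50 1295] [349.5 149.4]
[230 151] [ 47  29 373] [253.3 167.9]
[298 217] [12 12 82] [303.1 222.6]
[337 219] [ 9  9 49] [340.9 223.3]
[364 252] [11 12 76] [369.  258.3]

[180 173] [13 10 76] [184.3 178.4]
C [0.46220144 0.38148864 0.012     ]
S [0.45798055 0.28762681 0.012     ]
M [0.37133139 0.22230761 0.012     ]
```

View pics/m.png

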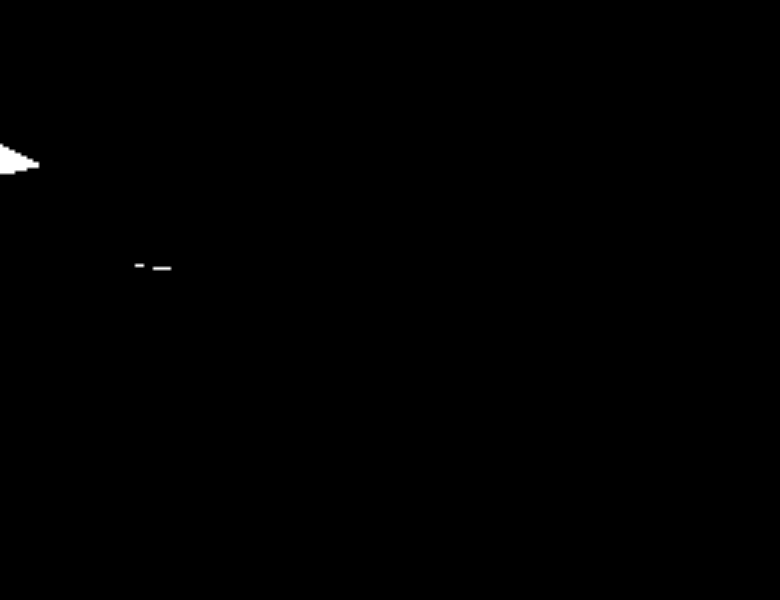

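Run:
```python
from h import *
import pickle
t,s=pickle.load(open("c0.pkl","rb"))
T=lambda p:((p[0]+.5)/4-.5+220,(p[1]+.5)/4-.5+120)
S=lambda p:((p[0]+.5)/3-.5+180,(p[1]+.5)/3-.5+125)
f=505.8
for n,a,b,foot,w,h in [("C",(333,399),(330,335),(331,383),63,(320,413)),("S",(487,404),(458,402),(458,443),53,(389,468)),("M",(600,545),(464,509),(463,558),66,(491,594))]:
    X,e=tri(t,T(a),s,S(b)); d=(np.array(s["R"])@X+s["t"])[2]
    print(n,X.round(4),e.round(4),"width",w/3*d/f)
    for H in(.033,.038,.043): print("   ",onz(t,*T(a),H).round(4),onz(s,*S(b),H).round(4))
# pans rim
for n,(x0,x1,y0,y1) in dict(wp=(429,641,9,214),jp=(37,None,None,242)).items(): print(n)
X,e=tri(t,T(((429+640)/2,111)),s,S((660,187)));print("wp",X,e)
X,e=tri(t,T((140,141)),s,S((349,180)));print("jp",X,e)
# red medium reference? base corners z=~0.02
for p in [(205,243),(468,242)]: print(onz(t,*T(p),.012))
# pointer in plane: base and tip scene
for p in[(490,217),(471,52)]: print("ptr",S(p))
for p in[(460,22),(572,82),(574,48),(461,40)]: print(S(p))
```

```text
C [0.463  0.3822 0.0411] 0.0018 width 0.035788134119331245
    [0.4647 0.3819 0.033 ] [0.4743 0.3931 0.033 ]
    [0.464  0.3817 0.038 ] [0.4669 0.3867 0.038 ]
    [0.4633 0.3814 0.043 ] [0.4594 0.3803 0.043 ]
S [0.46   0.2896 0.0321] 0.0019 width 0.028382632820567535
    [0.4605 0.2889 0.033 ] [0.458  0.2893 0.033 ]
    [0.4599 0.2891 0.038 ] [0.4507 0.2841 0.038 ]
    [0.4592 0.2894 0.043 ] [0.4435 0.279  0.043 ]
M [0.3751 0.2246 0.0352] 0.0013 width 0.030999126268296224
    [0.3756 0.2238 0.033 ] [0.3774 0.2269 0.033 ]
    [0.3755 0.2244 0.038 ] [0.3711 0.2226 0.038 ]
    [0.3753 0.225  0.043 ] [0.3649 0.2183 0.043 ]
wp
jp
wp [0.61751195 0.26256842 0.11533783] 0.0007133078359693009
jp [0.61948319 0.49851948 0.06012661] 0.002623905753636484
[0.56780572 0.46377681 0.012     ]
[0.56631349 0.29754342 0.012     ]
ptr (343.0, 197.0)
ptr (336.66666666666663, 142.0)
(333.0, 132.0)
(370.33333333333337, 152.0)
(371.0, 140.66666666666666)
(333.33333333333337, 138.0)
```

Run:
```python
from h import *
import pickle
t,s=pickle.load(open("c0.pkl","rb"))
crop(s,260,125,100,80,8,"pics/s2.png")
crop(t,225,120,160,65,5,"pics/t2.png")
```

```text
(no output)
```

View pics/s2.png

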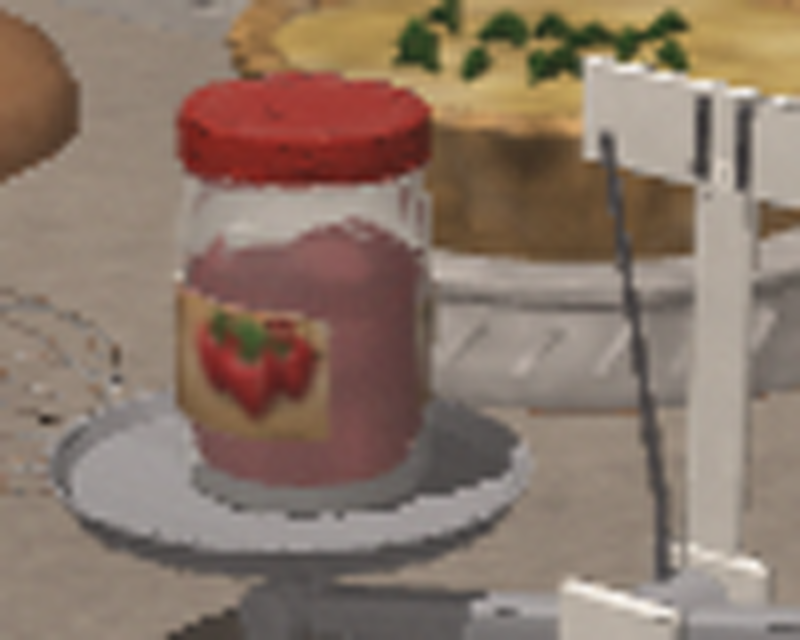

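View pics/t2.png

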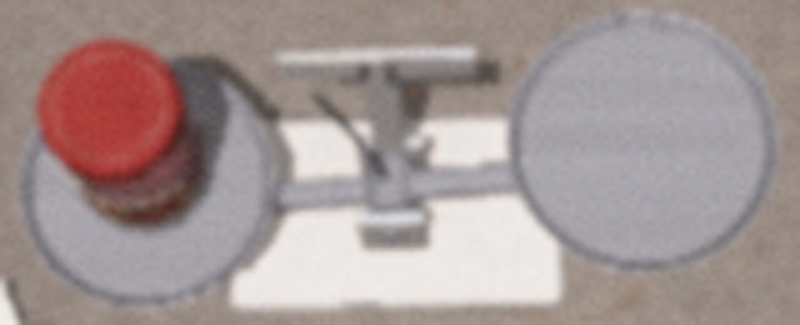

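Run:
```python
from h import *
import pickle
t,s=pickle.load(open("c0.pkl","rb"))
T=lambda p:((p[0]+.5)/5-.5+225,(p[1]+.5)/5-.5+120)
S=lambda p:((p[0]+.5)/8-.5+260,(p[1]+.5)/8-.5+125)
tip,e=tri(t,T((318,95)),s,S((605,140)));print("tip",tip,e)
b,e=tri(t,T((380,170)),s,S((660,575)));print("base",b,e)
d=tip-b;print("tilt",np.arctan2(d[1],d[2]))
# balance axes from base near edge corners
for z in(.01,.02):
  for p in[(230,306),(560,304)]: print(z,onz(t,*T(p),z))
# in-plane: pointer plane x const
for x in(b[0]-.004,b[0],b[0]+.006):
  P=[]
  for p in[(605,140),(660,575)]:
    o,dd=ray(s,*S(p)); P.append(o+dd*(x-o[0])/dd[0])
  q=P[0]-P[1]; print(x,P,np.arctan2(q[1],q[2]))
```

```text
tip [0.62163717 0.4063901  0.16777816] 0.0007060213812179249
base [0.62081836 0.38570577 0.06361861] 0.0005137349862291175
tilt 0.19603282506179065
0.01 [0.56719306 0.46473695 0.01      ]
0.01 [0.56608141 0.29754012 0.01      ]
0.02 [0.56477708 0.46333734 0.02      ]
0.02 [0.56367741 0.29794191 0.02      ]
0.6168183563726831 [array([0.61681836, 0.40340351, 0.16937573]), array([0.61681836, 0.3832874 , 0.0654977 ])] 0.1912835929841264
0.6208183563726831 [array([0.62081836, 0.40623749, 0.16794283]), array([0.62081836, 0.38601261, 0.06350313])] 0.19128359298412648
0.6268183563726831 [array([0.62681836, 0.41048845, 0.16579347]), array([0.62681836, 0.39010042, 0.06051128])] 0.1912835929841261
```

Left weight is the large one at (.463,.382), the middle one small at (.460,.289), and the near right one medium at (.375,.2245). Widths (36, 28 and 31 mm) and knob heights agree. The tilt of about 0.193 puts the jar near 281 g, so the small weight is needed either way and goes first.

```bash
cat > d.py <<'E'
import sys
from rig import r
import numpy as np
from scipy.spatial.transform import Rotation as Ro
s=r.sense(); R=Ro.from_euler("xyz",s["tcp_rot"]); X=np.array(list(map(float,sys.argv[1:4])))
print("t",s["time"],"pos",np.round(s["eef_pos"],4),"rot",np.round(s["tcp_rot"],4),"F",np.round(s["contact_force"],2),"w",round(s["gripper_width"],3))
print("tool d",R.inv().apply(X-s["eef_pos"]).round(4),"roll to yaw pi",np.degrees((s["tcp_rot"][2]-np.pi+np.pi)%(2*np.pi)-np.pi).round(2))
E
python3 d.py .460 .289 .10
```

```text
t 0.2 pos [0.1894 0.5426 0.2498] rot [-3.1405e+00 -1.0000e-04  2.8058e+00] F [ 0.43 -0.75 -0.63] w 1.001
tool d [-0.3391 -0.1501  0.1499] roll to yaw pi -19.24
```

Emit:
carry_out([
  [0.5,-0.05,-0.02,0.0,-4],
  [0.5,-0.1,-0.045,0.01,-8],
  [0.5,-0.15,-0.067,0.03,-12],
  [0.5,-0.2,-0.089,0.05,-16],
  [0.5,-0.25,-0.111,0.08,-19.2],
  [0.5,-0.3,-0.133,0.11,-19.2],
  [0.5,-0.339,-0.15,0.13,-19.2],
  [0.5,-0.339,-0.15,0.13,-19.2],
  [0.5,-0.339,-0.15,0.13,-19.2],
], squeeze=25)

```text
time: 1.32
eef_pos: [0.4597, 0.2893, 0.1199]
tcp_rot: [-3.141, -0.001, 3.14]
contact_force: [0.5, 0.3, 0.4]
gripper_width: 0.501
```

```bash
python3 d.py .460 .289 .04
python3 - <<'E'
from rig import r
from h import *
t=r.camera("top"); s=r.camera("scene")
crop(s,260,165,150,130,5,"pics/s3.png")
E
```

```text
t 1.325 pos [0.4597 0.2893 0.1199] rot [-3.1409e+00 -1.3000e-03  3.1401e+00] F [0.51 0.28 0.44] w 0.501
tool d [-0.0004 -0.0003  0.0799] roll to yaw pi -0.08
```

View pics/s3.png

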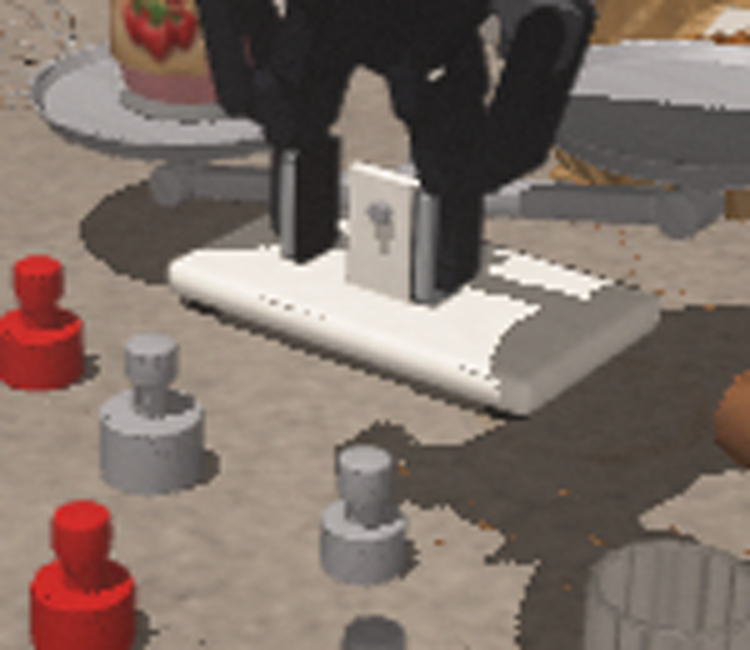

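The open jaws stand above the small weight, near (365,460) in the crop. I'll descend and grip the knob.

Emit:
carry_out([
  [0.5,0,0,0.04,0],
  [0.5,0,0,0.07,0],
  [0.5,0,0,0.0785,0],
  [0.5,0,0,0.0785,0],
  [0.1,0,0,0.0785,0],
  [0.0,0,0,0.0785,0],
  [0,0,0,0.0785,0],
  [0,0,0,0.0785,0],
  [0,0,0,0.0785,0],
], squeeze=30)

```text
time: 2.55
eef_pos: [0.4604, 0.2905, 0.0432]
tcp_rot: [3.14, 0.002, -3.142]
contact_force: [-0.3, 0.5, 6.6]
gripper_width: 0.193
```

```bash
python3 d.py .595 .2635 .20
python3 - <<'E'
from rig import r
from h import *
s=r.camera("scene")
crop(s,260,165,150,130,5,"pics/s4.png")
E
```

```text
t 2.55 pos [0.4604 0.2905 0.0432] rot [ 3.1405e+00  2.4000e-03 -3.1415e+00] F [-0.28  0.45  6.56] w 0.193
tool d [-0.135  -0.0269 -0.1565] roll to yaw pi 0.0
```

View pics/s4.png

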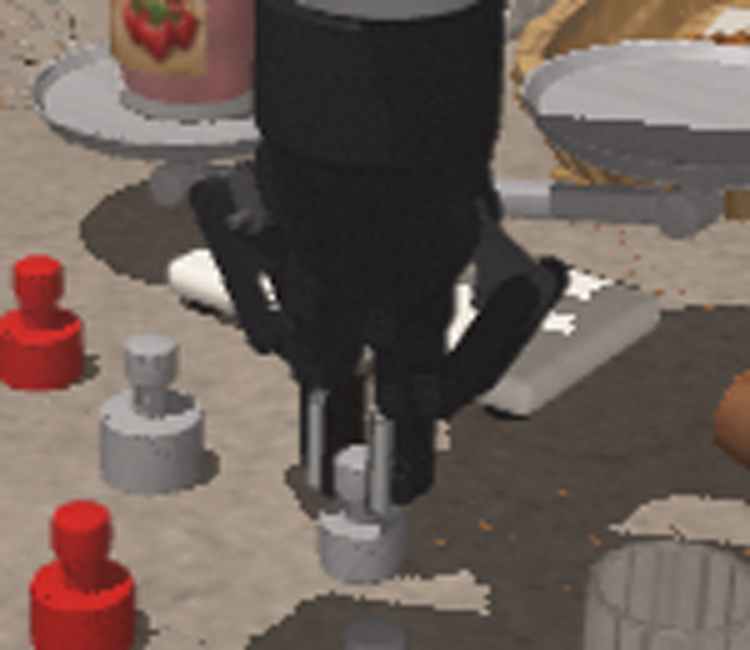

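Gripped. The tips just rest on the foot with 6.6 N, so the underside is 43 mm below the TCP. Now I'll lift and move over the pan.

Emit:
carry_out([
  [0,0,0,-0.03,0],
  [0,0,0,-0.08,0],
  [0,0,0,-0.13,0],
  [0,-0.02,-0.005,-0.165,0],
  [0,-0.07,-0.014,-0.165,0],
  [0,-0.115,-0.022,-0.165,0],
  [0,-0.135,-0.027,-0.165,0],
  [0,-0.135,-0.027,-0.165,0],
  [0,-0.135,-0.027,-0.165,0],
])

```text
time: 3.72
eef_pos: [0.5936, 0.2634, 0.2081]
tcp_rot: [3.141, 0.0, -3.141]
contact_force: [-0.3, 0.4, -0.9]
gripper_width: 0.188
```

```bash
python3 d.py .595 .2635 .16
python3 - <<'E'
from rig import r
from h import *
s=r.camera("scene");t=r.camera("top")
crop(s,300,80,160,125,5,"pics/s5.png")
crop(t,280,90,120,90,6,"pics/t5.png")
E
```

```text
t 3.725 pos [0.5936 0.2634 0.2081] rot [ 3.1407e+00  3.0000e-04 -3.1414e+00] F [-0.28  0.44 -0.94] w 0.188
tool d [-0.0014  0.0001  0.0481] roll to yaw pi 0.01
```

View pics/s5.png

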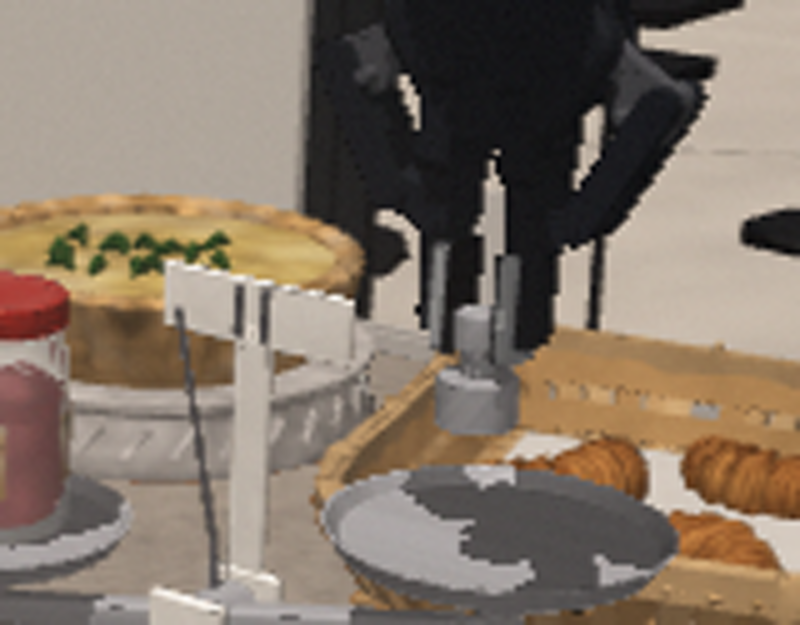

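View pics/t5.png

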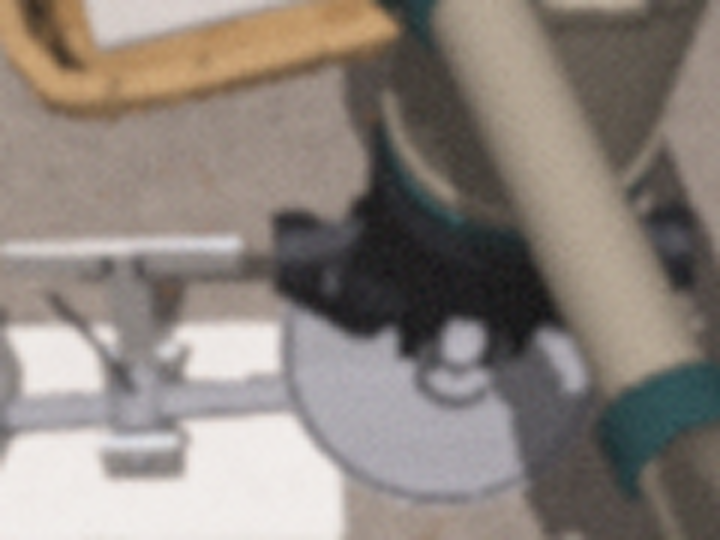

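Emit:
carry_out([
  [0,-0.001,0,0.02,0],
  [0,-0.001,0,0.037,0],
  [0,-0.001,0,0.043,0],
  [0,-0.001,0,0.049,0],
  [0,-0.001,0,0.055,0],
  [0,-0.001,0,0.06,0],
  [0,-0.001,0,0.061,0],
  [0,-0.001,0,0.061,0],
  [0,-0.001,0,0.061,0],
])

```text
time: 4.95
eef_pos: [0.5949, 0.2637, 0.1479]
tcp_rot: [3.14, 0.002, -3.141]
contact_force: [0.4, -0.6, 0.3]
gripper_width: 0.193
```

```bash
python3 d.py .595 .2635 .145
python3 - <<'E'
from rig import r
from h import *
s=r.camera("scene")
crop(s,300,80,160,125,5,"pics/s6.png")
E
```

```text
t 4.95 pos [0.5949 0.2637 0.1479] rot [ 3.1404e+00  1.9000e-03 -3.1408e+00] F [ 0.36 -0.61  0.29] w 0.193
tool d [-0.0001 -0.0002  0.0029] roll to yaw pi 0.04
```

View pics/s6.png

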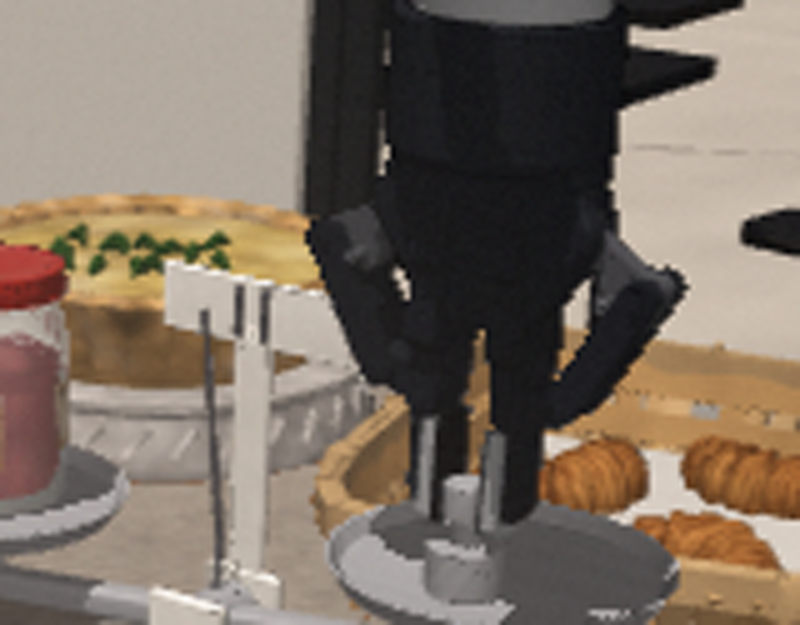

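The weight rests on the pan and the pointer tip has moved to (205,312). Releasing.

Emit:
carry_out([
  [0.25,0,0,0,0],
  [0.35,0,0,0,0],
  [0.45,0,0,0,0],
  [0.45,0,0,0,0],
  [0.45,0,0,-0.02,0],
  [0.45,0,0,-0.05,0],
  [0.45,0,0,-0.09,0],
  [0.45,0.03,0,-0.11,0],
  [0.45,0.08,0.04,-0.11,0],
  [0.45,0.12,0.08,-0.11,0],
])

```text
time: 6.25
eef_pos: [0.4734, 0.3439, 0.2583]
tcp_rot: [3.139, 0.003, 3.141]
contact_force: [-0.2, 0.7, -0.6]
gripper_width: 0.451
```

```bash
python3 d.py .463 .3818 .12
python3 - <<'E'
from rig import r
from h import *
s=r.camera("scene");t=r.camera("top")
crop(s,300,120,160,125,5,"pics/s7.png")
crop(t,280,90,120,90,6,"pics/t7.png")
E
```

```text
t 6.25 pos [0.4734 0.3439 0.2583] rot [3.1395e+00 2.6000e-03 3.1406e+00] F [-0.22  0.65 -0.6 ] w 0.451
tool d [0.0108 0.0376 0.1384] roll to yaw pi -0.06
```

View pics/s7.png

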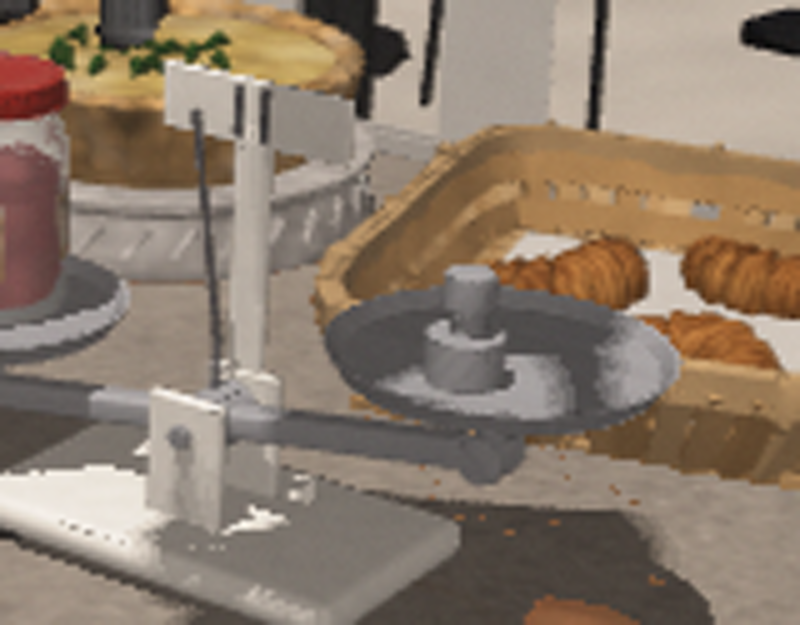

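View pics/t7.png

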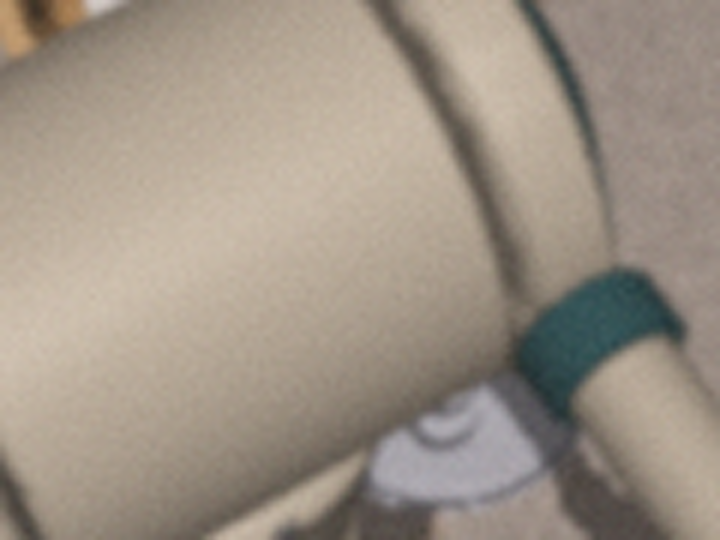

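```bash
cat > tilt.py <<'E'
from rig import r
from h import *
import sys
s=r.camera("scene")
crop(s,315,130,60,75,8,sys.argv[1])
im=s["image"].astype(int)
# dark pointer pixels against brighter backgrounds, rows 146..190, columns left of post
pts=[]
for v in range(145,196):
    row=im[v,330:349].sum(1)
    k=int(row.argmin()); 
    if row[k]<np.median(row)-60:
        w=np.clip(np.median(row)-30-row,0,None); w[:max(0,k-2)]=0; w[k+3:]=0
        pts.append((330+(w*np.arange(len(row))).sum()/w.sum(),v))
pts=np.array(pts);print(len(pts))
P=[]
for u,v in pts:
    o,d=ray(s,u,v); X=o+d*(.6195-o[0])/d[0]; P.append(X[1:])
P=np.array(P).astype(np.float32)
l=cv2.fitLine(P,cv2.DIST_HUBER,0,.001,.001).ravel()
a=np.arctan(l[0]/l[1]); print("tilt",a,"g",a/.0007/np.cos(a),"y at pivot",l[2]+(.055-l[3])*l[0]/l[1])
E
python3 tilt.py pics/p8.png
python3 - <<'E'
import pickle,re
t,s=pickle.load(open("c0.pkl","rb"))
src=open("tilt.py").read().replace('from rig import r','').replace('s=r.camera("scene")','').replace('sys.argv[1]','"pics/p0.png"')
exec(src)
E
```

```text
41
tilt 0.12948498 g 186.54016 y at pivot 0.38062727
42
tilt 0.20603271 g 300.69202 y at pivot 0.3803662
```

View pics/p8.png

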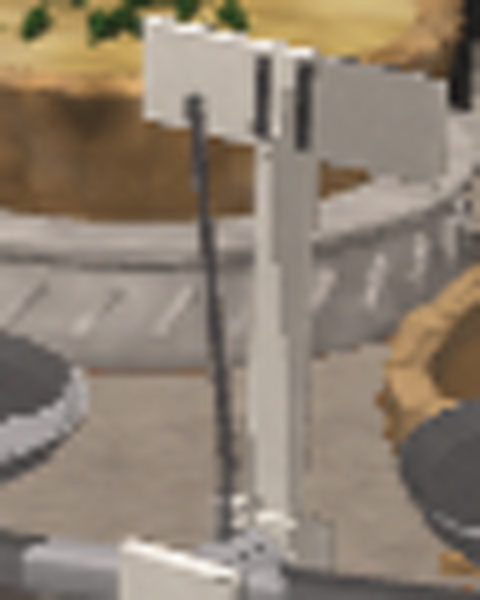

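Both readings (287 and 301 g) point to 300 g, so the large weight goes next.

Emit:
carry_out([
  [0.5,0.004,0.02,0.03,0],
  [0.5,0.0108,0.0376,0.08,0],
  [0.5,0.0108,0.0376,0.13,0],
  [0.5,0.0108,0.0376,0.165,0],
  [0.5,0.0108,0.0376,0.195,0],
  [0.5,0.0108,0.0376,0.208,0],
  [0.5,0.0108,0.0376,0.208,0],
  [0.5,0.0108,0.0376,0.208,0],
])

```text
time: 7.4
eef_pos: [0.4632, 0.3834, 0.0514]
tcp_rot: [3.139, 0.004, -3.137]
contact_force: [-0.6, 0.6, -0.0]
gripper_width: 0.502
```

```bash
python3 d.py .463 .3818 .050
python3 - <<'E'
from rig import r
from h import *
s=r.camera("scene")
crop(s,230,165,150,130,5,"pics/s9.png")
E
```

```text
t 7.4 pos [0.4632 0.3834 0.0514] rot [ 3.1386  0.0043 -3.137 ] F [-0.56  0.62 -0.02] w 0.502
tool d [ 0.0002 -0.0016  0.0014] roll to yaw pi 0.27
```

View pics/s9.png

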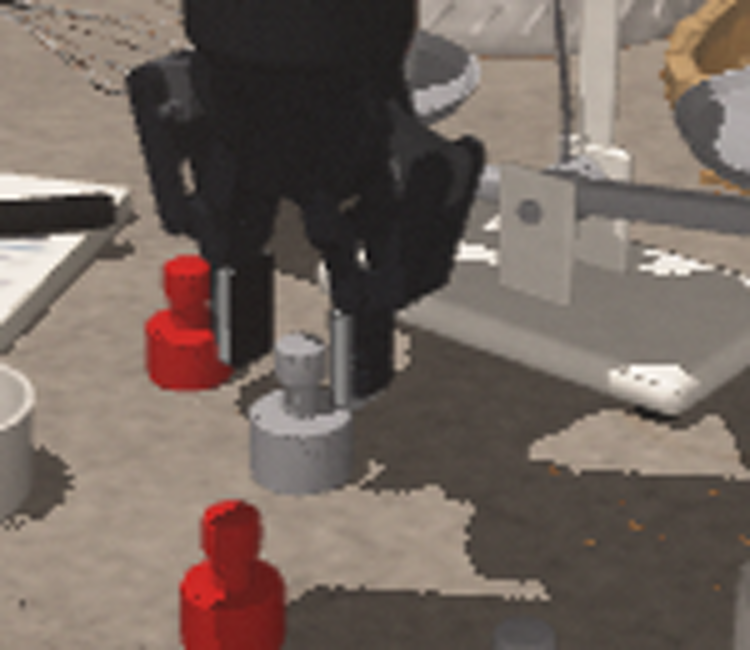

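The jaws bracket the large weight's knob at (300,360). Close, then lift.

Emit:
carry_out([
  [0.2,0,-0.001,0,0],
  [0,0,-0.001,0,0],
  [0,0,-0.001,0,0],
  [0,0,-0.001,0,0],
  [0,0,-0.001,0,0],
  [0,0,-0.001,-0.01,0],
  [0,0,-0.001,-0.03,0],
], squeeze=30)

```text
time: 8.32
eef_pos: [0.4619, 0.3819, 0.0811]
tcp_rot: [3.14, 0.002, -3.137]
contact_force: [0.4, 0.5, -1.8]
gripper_width: 0.196
```

```bash
python3 d.py .6375 .2625 .23
python3 - <<'E'
from rig import r
from h import *
s=r.camera("scene")
crop(s,230,165,150,130,5,"pics/s10.png")
E
```

```text
t 8.325 pos [0.4619 0.3819 0.0811] rot [ 3.1399e+00  1.7000e-03 -3.1369e+00] F [ 0.36  0.51 -1.82] w 0.196
tool d [-0.1753 -0.12   -0.1489] roll to yaw pi 0.27
```

View pics/s10.png

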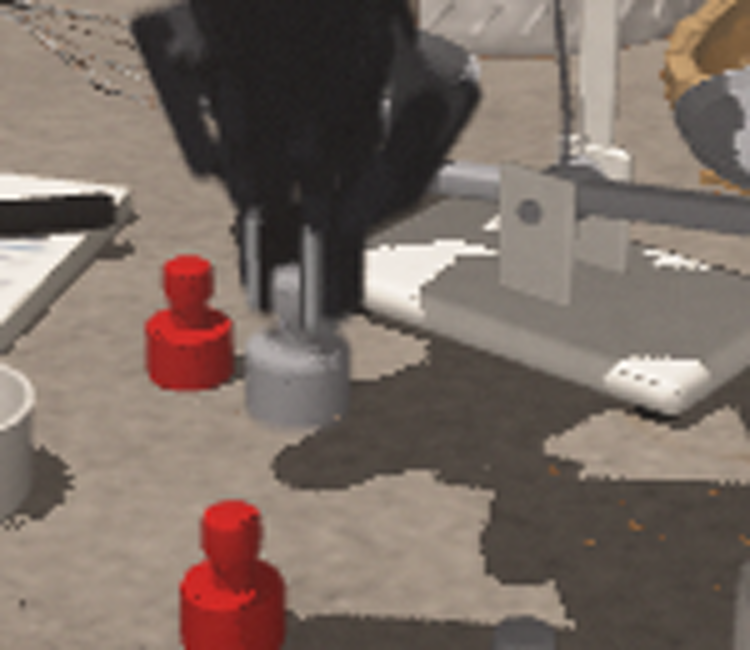

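Held upright. I'll lift, move right first to stay clear of the plate, then go ahead over the pan.

Emit:
carry_out([
  [0,0,-0.01,-0.05,0],
  [0,0,-0.045,-0.1,0],
  [0,0,-0.085,-0.14,0],
  [0,-0.03,-0.115,-0.15,0],
  [0,-0.08,-0.12,-0.15,0],
  [0,-0.125,-0.12,-0.15,0],
  [0,-0.16,-0.12,-0.15,0],
  [0,-0.1755,-0.12,-0.15,0],
  [0,-0.1755,-0.12,-0.15,0],
  [0,-0.1755,-0.12,-0.15,0],
])

```text
time: 9.62
eef_pos: [0.6371, 0.2634, 0.2348]
tcp_rot: [3.137, 0.005, -3.136]
contact_force: [0.4, -0.0, -1.4]
gripper_width: 0.195
```

```bash
python3 d.py .6375 .2625 .155
python3 - <<'E'
from rig import r
from h import *
s=r.camera("scene");t=r.camera("top")
crop(s,300,80,160,125,5,"pics/s11.png")
crop(t,280,90,120,90,6,"pics/t11.png")
E
```

```text
t 9.625 pos [0.6371 0.2634 0.2348] rot [ 3.1368  0.0049 -3.1362] F [ 0.36 -0.01 -1.44] w 0.195
tool d [-0.     -0.0013  0.0798] roll to yaw pi 0.31
```

View pics/s11.png

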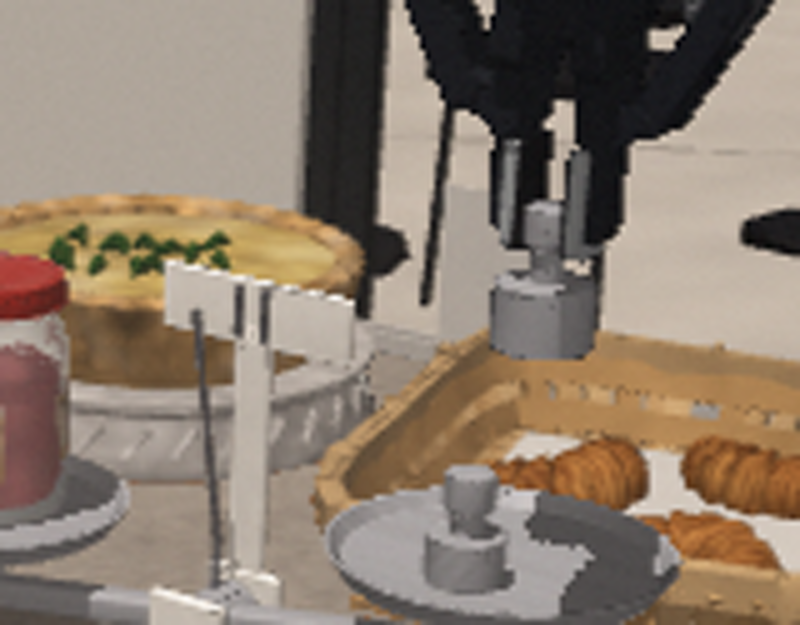

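View pics/t11.png

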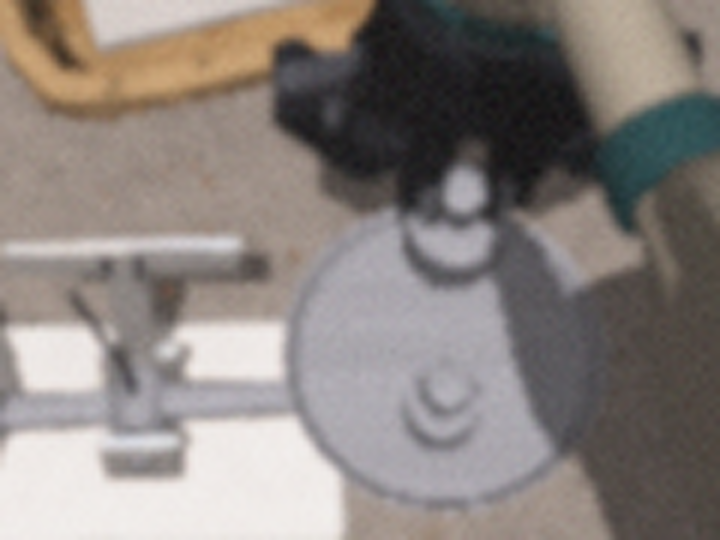

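Run:
```python
from h import *
import pickle
t,s=pickle.load(open("c0.pkl","rb"))
T=lambda p:((p[0]+.5)/6-.5+280,(p[1]+.5)/6-.5+90)
print("pan",onz(t,*T((446,357)),.111),"small knob",onz(t,*T((446,390)),.145),"small foot",onz(t,*T((442,414)),.115),"held knob",onz(t,*T((466,190)),.2335))
```

```text
pan [0.6150618  0.26047667 0.111     ] small knob [0.59128208 0.26389189 0.145     ] small foot [0.59123731 0.26298993 0.115     ] held knob [0.63232708 0.26324347 0.2335    ]
```

Emit:
carry_out([
  [0,0,-0.001,0.03,0],
  [0,0,-0.001,0.055,0],
  [0,0,-0.001,0.068,0],
  [0,0,-0.001,0.074,0],
  [0,0,-0.001,0.08,0],
  [0,0,-0.001,0.086,0],
  [0,0,-0.001,0.091,0],
  [0,0,-0.001,0.094,0],
  [0,0,-0.001,0.094,0],
  [0,0,-0.001,0.094,0],
])

```text
time: 10.98
eef_pos: [0.6381, 0.263, 0.1415]
tcp_rot: [3.136, 0.007, -3.136]
contact_force: [0.2, -1.7, 0.5]
gripper_width: 0.194
```

```bash
python3 d.py .637 .2625 .14
python3 - <<'E'
from rig import r
from h import *
s=r.camera("scene")
crop(s,300,80,160,125,5,"pics/s12.png")
E
```

```text
t 10.975 pos [0.6381 0.263  0.1415] rot [ 3.1365  0.0067 -3.136 ] F [ 0.24 -1.67  0.47] w 0.194
tool d [ 0.0011 -0.0005  0.0015] roll to yaw pi 0.32
```

View pics/s12.png

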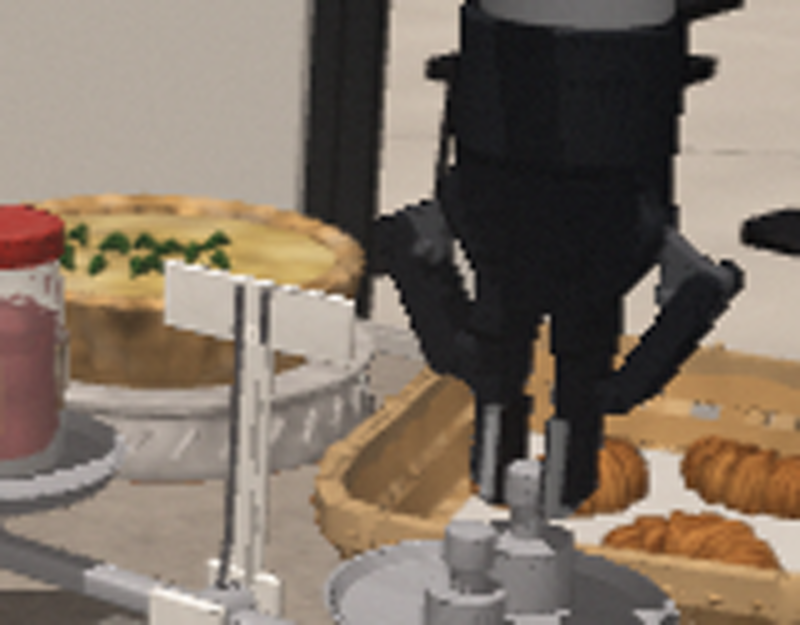

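Load is fully taken by the pan and the pointer is near the left mark at (238,320). Releasing and backing off upward.

Emit:
carry_out([
  [0.23,0,0,0,0],
  [0.3,0,0,0,0],
  [0.4,0,0,0,0],
  [0.45,0,0,0,0],
  [0.45,0,0,-0.02,0],
  [0.45,0,0,-0.05,0],
  [0.45,0,0,-0.1,0],
  [0.45,0,-0.02,-0.13,0],
  [0.45,0.05,-0.06,-0.14,0],
  [0.45,0.1,-0.1,-0.14,0],
])

```text
time: 12.28
eef_pos: [0.5404, 0.1634, 0.2813]
tcp_rot: [3.136, 0.009, -3.135]
contact_force: [0.8, -0.9, 0.0]
gripper_width: 0.454
```

Emit:
carry_out([
  [0.45,0.05,-0.03,0,0],
  [0.45,0.1,-0.06,0,0],
  [0.45,0.13,-0.08,0,0],
  [0.45,0.13,-0.08,0,0],
  [0.45,0.13,-0.08,0,0],
  [0.45,0.13,-0.08,0,0],
  [0.45,0.13,-0.08,0,0],
  [0.45,0.13,-0.08,0,0],
])

```text
time: 13.28
eef_pos: [0.4113, 0.0828, 0.2794]
tcp_rot: [3.136, 0.009, -3.135]
contact_force: [0.5, -0.6, 0.2]
gripper_width: 0.451
```

```bash
python3 tilt.py pics/p13.png
python3 - <<'E'
from rig import r
from h import *
s=r.camera("scene");t=r.camera("top")
crop(s,260,110,180,140,4,"pics/s13.png")
crop(t,220,100,180,140,4,"pics/t13.png")
E
```

```text
40
tilt 0.0071552554 g 10.222055 y at pivot 0.38015652
```

View pics/s13.png

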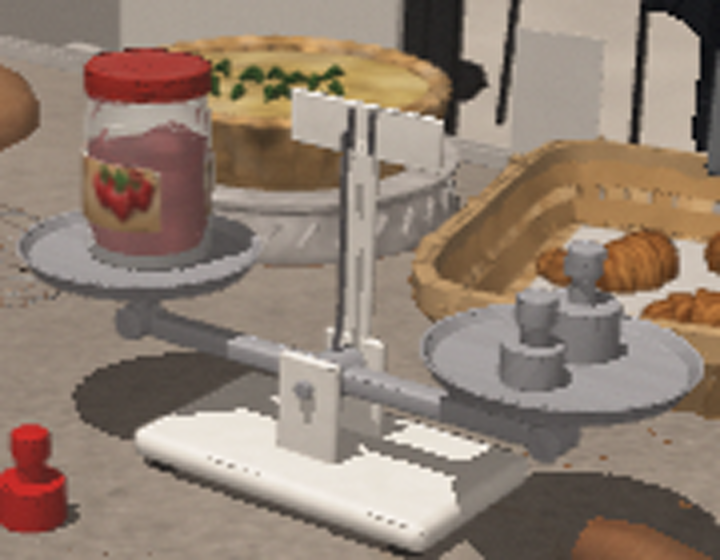

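View pics/t13.png

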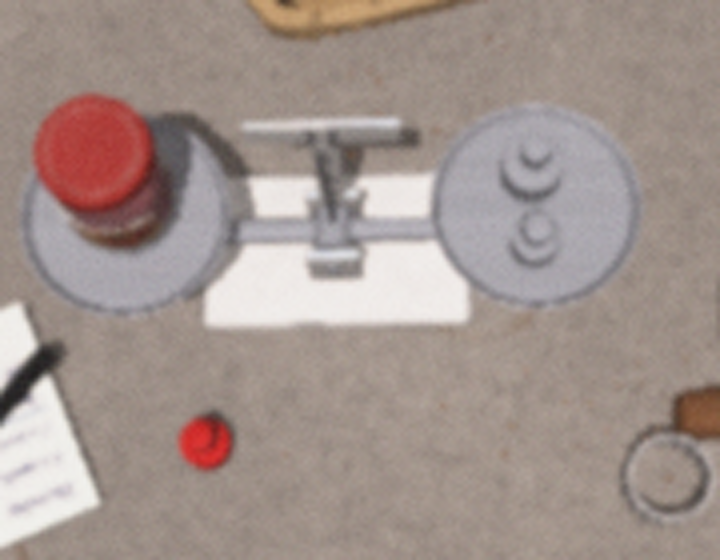

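View pics/p13.png

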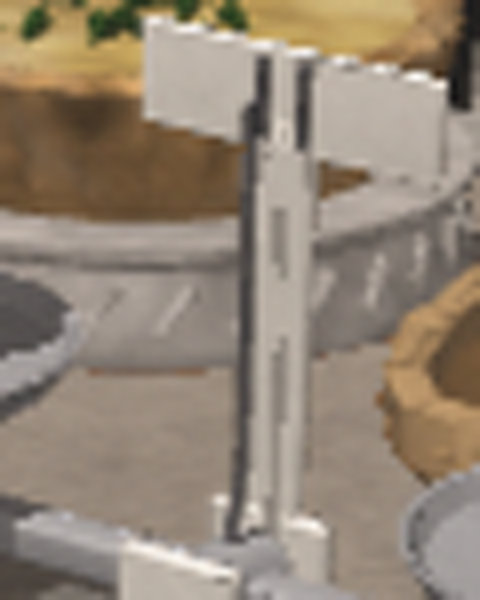

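Scene view: two upright weights side by side in the pan. By the line fit the tilt is about 0.007, though parallax makes the pointer look close to the left mark. I'll cross-check against the marks, the post and the beam ends.

```bash
python3 tilt.py pics/p14.png
python3 - <<'E'
from h import *
import pickle
t,s=pickle.load(open("c0.pkl","rb"))
S=lambda p:((p[0]+.5)/8-.5+315,(p[1]+.5)/8-.5+130)
S4=lambda p:((p[0]+.5)/4-.5+260,(p[1]+.5)/4-.5+110)
T=lambda p:((p[0]+.5)/4-.5+220,(p[1]+.5)/4-.5+100)
def onx(p,x):
    o,d=ray(s,*p); return o+d*(x-o[0])/d[0]
print("cam",-np.array(s["R"]).T@s["t"])
pl,e=tri(t,T((241,124)),s,S((147,17)));print("plate L top",pl,e)
pr,e=tri(t,T((405,121)),s,S((446,83)));print("plate R top",pr,e)
for x in (pl[0]-.004,pl[0]): print(x,[onx(S(p),x).round(4) for p in[(262,95),(303,107)]])
print("tip",[onx(S((250,105)),x) for x in(.616,.6195,.622)])
# post right edge vertical check
print("post", [onx(S(p),.63) for p in[(302,150),(290,500)]],[onx(S(p),.63) for p in[(262,150),(252,500)]])
# beam ends
for p,y in [((132,318),.50),((553,440),.26)]:
    o,d=ray(s,*S4(p)); print(y,o+d*(y-o[1])/d[1], onx(S4(p),.6195))
# pan rims: extreme left/right columns -> ellipse centre
for p,y in [((141,252),.50),((562,362),.26)]:
    o,d=ray(s,*S4(p)); print("rim",onx(S4(p),.618))
E
```

```text
40
tilt 0.00774105 g 11.058975 y at pivot 0.3801413
cam [-0.12296933 -0.12073141  0.43438721]
plate L top [0.63486678 0.42240921 0.18203253] 0.0004023299512901452
plate R top [0.63403807 0.33670465 0.1827293 ] 0.002730538197292603
0.630866783869199 [array([0.6309, 0.3858, 0.1709]), array([0.6309, 0.3743, 0.1702])]
0.634866783869199 [array([0.6349, 0.3885, 0.1695]), array([0.6349, 0.3769, 0.1688])]
tip [array([0.616     , 0.37902196, 0.17310577]), array([0.6195    , 0.38138895, 0.17186826]), array([0.622     , 0.38307966, 0.17098432])]
post [array([0.63      , 0.37349464, 0.16029055]), array([0.63      , 0.37240975, 0.07328186])] [array([0.63      , 0.38461668, 0.15804324]), array([0.63      , 0.38333688, 0.07043748])]
0.5 [0.60852817 0.5        0.05315817] [0.6195     0.50931043 0.04744006]
0.26 [0.61558693 0.26       0.05388097] [0.6195     0.26201722 0.05186494]
rim [0.618      0.50197422 0.08577421]
rim [0.618      0.26012347 0.09089432]
```

Run:
```python
from rig import r
from h import *
s=r.camera("scene"); t=r.camera("top")
crop(t,280,115,60,60,10,"pics/t15.png")
g=cv2.cvtColor(s["image"],cv2.COLOR_RGB2GRAY).astype(float)
# right post edge: strongest bright->dark step cols 350..357, rows 155..190
for name,lo,hi,sg in(("right",349,358,-1),("left",344,350,1)):
    P=[]
    for v in range(158,190):
        d=sg*np.diff(g[v]); seg=np.clip(d[lo:hi],0,None)
        k=seg.argmax(); a,b=max(0,k-1),k+2
        u=lo+.5+(seg[a:b]*np.arange(a,b)[:len(seg[a:b])]).sum()/seg[a:b].sum()
        o,dd=ray(s,u,v); P.append((o+dd*(.63-o[0])/dd[0])[1:])
    P=np.array(P,np.float32); l=cv2.fitLine(P,cv2.DIST_HUBER,0,.0005,.001).ravel()
    print(name,"lean",l[0]/l[1],"resid",np.std(P[:,0]-(l[2]+(P[:,1]-l[3])*l[0]/l[1])))
```

```text
right lean -0.00044150755 resid 0.0025857885
left lean 0.021907572 resid 0.00019658319
```

View pics/t15.png

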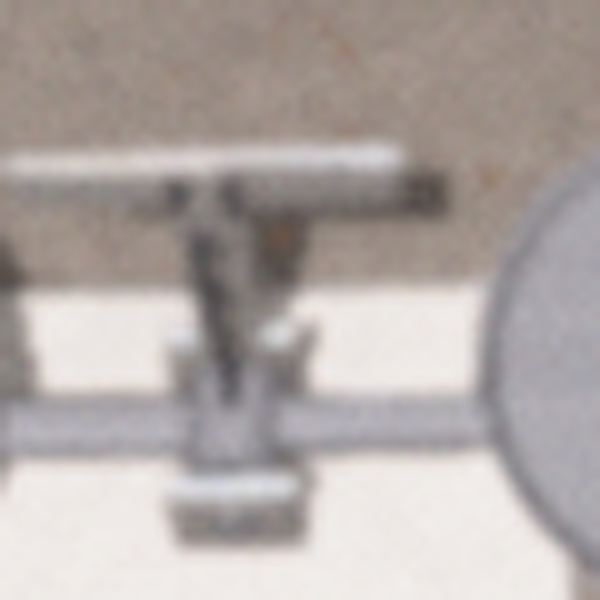

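Run:
```python
from h import *
import pickle
t,s=pickle.load(open("c0.pkl","rb"))
T=lambda p:((p[0]+.5)/10-.5+280,(p[1]+.5)/10-.5+115)
a=onz(t,*T((200,235)),.170);b=onz(t,*T((231,395)),.064);print(a,b,(a-b)[1]/.106)
for p in[(178,193),(228,193)]:print("mark",onz(t,*T(p),.170))
# predicted pixels for tilt values
y0,x=.3805,.6195
for th in(-.0225,0,.0225):
    print(th,[np.round((proj(t,[x,y0+np.sin(th)*q,.055+np.cos(th)*q])-[280,115]+.5)*10-.5,1) for q in(.009,.115)])
```

```text
[0.6219662  0.38156261 0.17      ] [0.61966247 0.38052471 0.064     ] 0.009791544838471593
mark [0.6315252  0.38628983 0.17      ]
mark [0.63137408 0.3755382  0.17      ]
-0.0225 [array([231.9, 395.6]), array([217. , 245.8])]
0 [array([231.1, 395.6]), array([205. , 245.9])]
0.0225 [array([230.3, 395.7]), array([192.9, 246.1])]
```

Top view agrees: tilt about 0.009 against a limit of 0.0225, with the tip (y .3816) between the marks (.3755 and .3863). One last overall look, then I'll hand in.

Run:
```python
from rig import r
import cv2
cv2.imwrite("pics/end.png",r.camera("scene")["image"][:,:,::-1])
```

```text
(no output)
```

View pics/end.png

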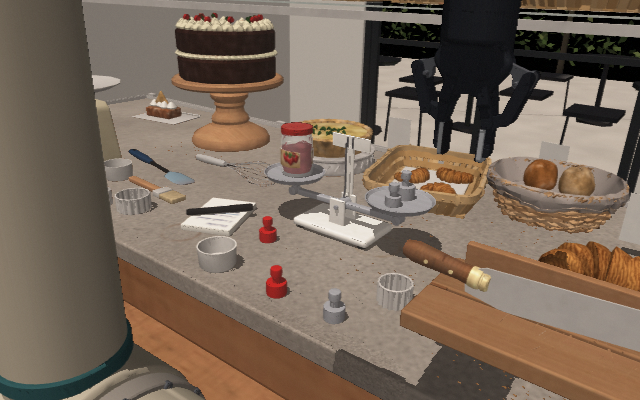

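The medium weight stands on the worktop at (334,307). The pot (217,253) and cutter (395,290) are where they were, and the gripper is clear of everything.

```bash
python3 -c "
from rig import r
print(r.sense()['time']); print(r.hand_in())"
```

```text
13.625
the job is handed in; nothing more can be done
None
```

I set the small (100 g) and large (200 g) weights upright, side by side, in the empty pan, and handed in at 13.6 s of the 64 s allowed. `hand_in` gives no verdict. The medium weight was left standing on the worktop, and the jar, ring cutter and white pot look undisturbed in the last picture.

**Level check:** the pointer's tilt came out as about 0.008 rad from the scene camera and 0.009 rad from the top camera. Both are within the 0.0225 limit, and the tip lies between the marks once parallax is allowed for.

**Checks that disagreed:**
- **Jar mass:** the two readings I chose the weights on gave 281 to 301 g, so I took 300 g as the balance.
- **Pan rims and beam ends:** rough estimates from these ran from 0.003 to 0.02 rad. They are less precise but still inside the limit.
- **Post as a vertical reference:** this was inconsistent. Lean by eye was about 0.013 rad, and the edge fits gave 0.000 (right, noisy) and 0.022 (left). If the lean is real, the true tilt is about -0.005, or about -0.014 for the largest lean, still inside the limit.

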